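# Mix the sample jar and hold it up to the reader

## Task

Pick up the tall straight-sided jar from the grey step, tip it in the air until its cap points well downwards to mix it, then turn it upright again, set it gently in the middle of the round plate of the reading stand and let go of it. Then swing the stand's cam lever up until the plate is at its highest and finish while holding the lever there, because a spring pulls it back; leave the jar standing on the plate and do not push the other glass containers or the pen about.

Things in the scene. Friction and masses are not known exactly. Their poses are not given: they have to be found in the camera images.
- jar_mid (a point): The sample jar: tallest of the three capped glass containers on the grey step, a straight upright cylinder 84 mm tall, 44 mm in diameter (paper label; white cap at the top, 18 mm high, 45 mm in diameter), 0.16 to 0.26 kg, tightly closed. The point is its centre, 42 mm above its underside; z points out through the cap.
- step: Fixed grey plastic step, 100 x 340 mm and 50 mm tall, on which the three glass containers stand in a row along its long (y) axis, 120 mm apart, in any order. Origin: centre of its underside on the table.
- flask: Bystander on the step: small conical glass flask, 48 mm wide at the foot, narrow neck and stopper, 56 mm tall. Origin: centre of its underside.
- pot: Bystander on the step: low glass pot with a white lid, 51 mm wide, 38 mm tall. Origin: centre of its underside.
- pen: Bystander: white marker pen lying on the table, 142 mm long, 12 mm thick, along its x axis. Origin: on the table under its middle.
- stand: Fixed white reading stand, base 160 x 310 x 12 mm, long side along its y axis. Origin: on the table straight below the middle of the round lift plate. At its -y side, centred 130 mm from there, stands the reader head (70 mm along x, 50 mm along y, 190 mm tall), its lens facing the plate; at its +y side is the cam lever. Its -x side faces the robot.
- plate_top (a point): Middle of the top face of the round aluminium lift plate (90 mm in diameter, 9 mm thick) on which the jar is set. It is 95 mm above the table when the lever is down and 121 mm at the highest lift; the plate only moves up and down and carries the jar.
- lever_grip (a point): Middle of the lever's free black round grip bar: 16 mm in diameter, level, along the stand's y axis, 33 mm to either side of this point (its -y end joins the flat steel lever arm, 10 mm thick). It moves on a circle of radius 100 mm about lever_axle in the vertical plane along the stand's x axis; its frame turns with the lever.
- lever_axle (a point): Fixed point on the axle line of the cam lever, 50 mm above the table, level with the middle of the grip bar; the axle runs along the stand's y axis.
- lever (a joint): Cam lever angle, rad: 0 = level towards the robot (stand's -x) on its stop, 1.57 = upright, 2.6 = over the far side. Its eccentric lifts the plate by 26 mm in all: highest with the lever upright, lower past it. Starts in 0 to 0.45, resting by friction; sinks to 0 under the jar's weight. A spring pulls it back with 0.2 to 0.4 N m when upright (2 to 4 N at the bar): it falls back when let go.
Mind the look-alikes: they are no part of the job. What is shaped like the part that bears jar_mid but green is not meant.

How it is judged:
On the way, in this order (a step that is already met when the one before it is completed fails the run):
1. the jar is held in the air with its cap pointing well downwards (tipped more than 115 degrees from upright) (angle between jar_mid's own z axis and vertical above 2 rad and contact force between jar and the fingers above 0.5 N and height (world z) of jar_mid above 0.12 m), for 0.2 s.
2. the jar stands upright in the middle of the plate, let go (angle between jar_mid's own z axis and vertical below 0.1 rad and horizontal distance between jar_mid and plate_top below 0.016 m and contact force between jar and plate above 0.5 N and contact force between jar and the fingers below 0.1 N and value of joint lever below 1 rad), for 0.3 s.
At the end, for the whole second after the job is handed in: The fingers hold the lever still within 0.2 rad of upright (angle 1.37 to 1.77, plate at its highest within 1 mm) against its spring, and the jar stands freely and upright on the raised plate, within 20 mm of its middle, touched by nothing else (value of joint lever between 1.37 and 1.77 rad and velocity of joint lever between -0.15 and 0.15 rad/s and contact force between the fingers and lever above 0.5 N and angle between jar_mid's own z axis and vertical below 0.1 rad and horizontal distance between jar_mid and plate_top below 0.02 m and height (world z) of jar_mid above 0.157 m and contact force between jar and plate above 0.5 N and contact force between jar and the arm below 0.1 N and contact force between jar and the fingers below 0.1 N); the arm keeps its last pose, push and grip.
It fails at once if the jar was dropped or banged onto the plate (over 60 N) (contact force between jar and plate above 60 N).
It fails at once if the flask, the pot or the pen was pushed more than 25 mm (distance of any of flask, pot, pen from where it was at the start of the episode above 0.025 m).
It also fails if it takes over 72 s, if anything falls off the work surface, if the arm or the gripper's body presses on something with over 40 N, if the wrist force passes 120 N, or if a joint passes its speed limit or range.

## Robot

A 7-joint arm with a two-finger parallel gripper is mounted at the origin on the work surface. World frame = base frame: x ahead of the robot, y to its left, z up, the work surface at z = 0. Lengths are in m, angles in rad, forces in N, time in s.
With the tool pointing down it reaches from about 0.425 to 0.95 m from the base axis. Payload 4.7 kg.
Tool frame: the origin (TCP) lies between the finger pads; the fingertips stand 25 mm ahead of it and the grasp point (between the pads) lies 6 mm ahead of it; z points along the fingers, y is the line along which they close (so a half turn about z gives the same grasp; the last joint's range is limited). The gripper opens to 87 mm and grips with 3 to 60 N. Pads are 19 mm wide; open, the fingers measure 117 mm over their backs; the gripper's body (75 mm by 190 mm) begins 51 mm behind the grasp point.
Start: joints at [1.255, 0.469, -0.049, 1.532, 0.024, 1.141, -0.082], TCP at [0.191, -0.647, 0.248] pointing down, gripper open.
Joint ranges: [-2.59, 2.59], [-0.33, 1.99], [-1.39, 1.29], [0.1, 2.45], [-1.04, 4.18], [0.21, 1.99], [-2.66, 2.66]. Speed limits (rad/s): [2.57, 2.57, 3.14, 3.14, 3.14, 3.14, 3.14].

## Interface

Orientations are given as a unit quaternion [w, x, y, z].
In Python, from station import robot gives the robot as it stands. The module is installed in compiled form; this text tells all that it offers.
- The arm moves only by the shell command python3 -m inch 'ROWS' [FORCE]. ROWS is text: rows parted by semicolons, each of 5 numbers parted by spaces: the opening, from 0 (shut) to 1 (fully open), then the shift along the world's x, y, z in units of 400 mm (1.0 is 400 mm), then the turn about the world's z in units of 90 degrees (1.0 is 90 degrees). A call has 1 to 10 rows; each row is the pose to reach, as a shift and turn from the pose commanded when the call began; what a row does not reach only later rows make up. A row lasts 1/8 s, in which the tool goes at most 62.5 mm and 10.7 degrees, less where a joint would pass 70% of its speed; a pose out of reach is approached as far as the arm can. A call with a number of a shift or a turn outside -1 to 1 is refused whole. A call with a gripper value outside its range is refused whole. The fingers move at their own pace and stop on an object; FORCE is the grip in N (left out, the last holds). Time passes only in rows, so rows that repeat a pose let the fingers close. It gives the time, the measured TCP pose, the force, the opening and the grip force at its end, in the units of the state.
- robot.sense(): the state, without advancing time (a new reading comes with each control period).
- robot.snapshot(name): name is "scene" or "side" or "wrist"; returns a dict with "color" (480x640x3 uint8, blue, green, red), "depth" (480x640 float32, m along the optical axis (not along the pixel's ray), 0 where there is no reading), "K" (3x3 intrinsics, pixels), "dist_coeffs" ([k1, k2, p1, p2, k3] as OpenCV has them; the pictures are not rectified), "R" (3x3) and "t" (3): a world point X has camera coordinates R X + t. Camera axes: x right, y down, z forward; pixel columns grow to the right and rows downward; lengths in m; the calibration is good to about 2 mm. A picture is of the moment at which its call begins.
- robot.sign_off(): hands the job in; it is judged then, once.
The state is a dict: "t": time; "joints": joint angles; "dq": joint speeds; "joint_torque": joint torques, N m; "eef_pos": TCP position; "tool_rot": TCP orientation; "force": force on the tool from outside, world axes, zero at the start; "torque": the same for the moment, N m; "finger_gap": finger opening in m; "grip_force": force on a finger pad.
Only numpy, scipy, OpenCV 4.12 (cv2) and the standard library are available. Lean on these libraries where they do the work, as an engineer would, in place of code of your own. Each camera call takes 0.05 s, during which the arm holds its last target. There are 200 camera calls.

## Working session

There is one attempt and no reset: what is moved stays moved. The work goes in short steps, Python scripts to look and compute and a shell command to move; the robot and the scene stay as the last step left them, time stands still between calls to the robot, and variables do not carry over. Pictures are saved under pics/ and viewed, at most 10 in all, crops included, and the job is handed in when it is done.

```bash
mkdir -p pics; ls
cat > h.py <<'E'
import cv2, numpy as np
from station import robot
def snap(n):
    s=robot.snapshot(n); return s
def rays(s,px):
    px=np.array(px,float).reshape(-1,1,2)
    u=cv2.undistortPoints(px,np.array(s["K"]),np.array(s["dist_coeffs"])).reshape(-1,2)
    R=np.array(s["R"]);t=np.array(s["t"]).ravel()
    d=np.c_[u,np.ones(len(u))]@R
    return -R.T@t,d
def onplane(s,px,z):
    o,d=rays(s,px); return o+d*((z-o[2])/d[:,2])[:,None]
def bydepth(s,px):
    o,d=rays(s,px); return np.array([o+di*s["depth"][int(p[1]),int(p[0])] for p,di in zip(px,d)])
def cloud(s):
    h,w=s["depth"].shape
    v,u=np.mgrid[:h,:w]
    o,d=rays(s,np.c_[u.ravel(),v.ravel()])
    P=o+d*s["depth"].reshape(-1,1); P[s["depth"].ravel()==0]=np.nan
    return P.reshape(h,w,3)
E
python3 - <<'E'
from h import *
for n in ("scene","side"):
    s=snap(n); cv2.imwrite(f"pics/{n}0.png",s["color"]); print(n,-np.array(s["R"]).T@np.array(s["t"]).ravel(),np.array(s["R"])[2])
print(robot.sense())
E
```

```text
pics
scene [1.24237354 0.2134956  0.6251096 ] [-0.76817058 -0.25326262 -0.58802381]
side [0.4637239  0.72043213 0.61464794] [ 0.08334534 -0.80491651 -0.58750571]
{'t': 0.1, 'joints': array([ 1.25510832,  0.46937368, -0.04861323,  1.53356917,  0.02412013,
        1.14098691, -0.08230019]), 'dq': array([ 9.12837370e-06, -3.03574193e-03, -1.46768544e-03, -2.09480530e-03,
        1.05539989e-03,  1.11945821e-03,  2.84124767e-04]), 'joint_torque': array([ 3.76138996e-04, -5.09168673e+01, -8.13132618e-02, -2.36828917e+01,
       -6.14735833e-02,  3.44075065e-02,  5.62370656e-05]), 'eef_pos': array([ 0.19082055, -0.64695516,  0.24659794]), 'tool_rot': array([-8.60649287e-04,  9.89732487e-01,  1.42929487e-01, -1.59708508e-04]), 'force': array([ 0.26859346, -0.37139094,  0.3859884 ]), 'torque': array([ 0.0319014 ,  0.01020821, -0.03911771]), 'grip_force': 0.0, 'finger_gap': 0.08669565611234521}
```

View pics/scene0.png

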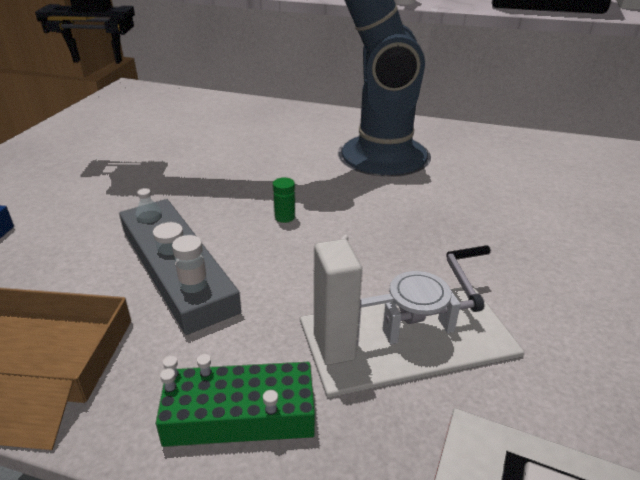

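View pics/side0.png

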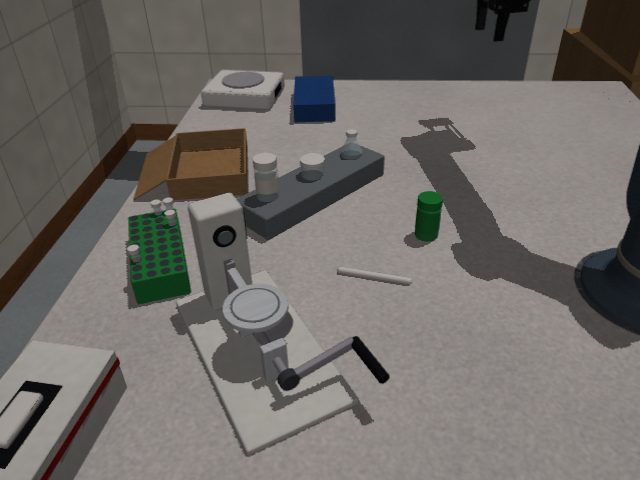

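The scene view shows the tall jar at (190,265) on the end of the step, the pot at (168,238), the flask at (147,205), the plate at (420,292), and the lever bar at (468,252). The green look-alike is at (284,200). In the side view the jar is at (265,178), the plate at (255,307), the bar at (370,358) and the pen at (373,276).

```bash
cat > m.py <<'E'
from h import *
def comp(mask,seed):
    n,l=cv2.connectedComponents(mask.astype(np.uint8)); k=l[seed[1]-3:seed[1]+4,seed[0]-3:seed[0]+4].ravel(); k=k[k>0]
    return l==np.bincount(k).argmax()
def rect(P):
    return cv2.minAreaRect(P[:,:2].astype(np.float32)*1000)
S={"scene":dict(cap=(188,241),plate=(420,292),bar=(475,251),step=(225,300),head=(340,252)),"side":dict(cap=(265,160),plate=(255,305),bar=(372,360),step=(300,200),head=(215,205))}
for n in S:
    s=snap(n);P=cloud(s);z=P[...,2];c=s["color"].astype(int);v=c.max(2)
    print(n,{k:np.round(P[p[1],p[0]],4).tolist() for k,p in S[n].items()})
    box=lambda p,r:(abs(np.arange(640)[None]-p[0])<r)&(abs(np.arange(480)[:,None]-p[1])<r)
    # step top
    m=(abs(z-0.05)<.006)&(v<110)
    try:
        m=comp(m,S[n]["step"]); print(" step",rect(P[m]),np.median(z[m]))
    except Exception as e: print(e)
    zc=P[S[n]["cap"][1],S[n]["cap"][0],2]
    m=(abs(z-zc)<.004)&box(S[n]["cap"],25); print(" captop",cv2.minEnclosingCircle((P[m][:,:2]*1000).astype(np.float32)),zc)
    zc=P[S[n]["plate"][1],S[n]["plate"][0],2]
    m=(abs(z-zc)<.004)&box(S[n]["plate"],50);m=comp(m,S[n]["plate"]); print(" plate",cv2.minEnclosingCircle((P[m][:,:2]*1000).astype(np.float32)),P[m].mean(0),zc)
    m=(v<60)&box(S[n]["bar"],45)&(z>.03); m=comp(m,S[n]["bar"]); Q=P[m]; print(" bar",rect(Q),np.percentile(Q,[5,50,95],axis=0).round(4).tolist())
    zc=P[S[n]["head"][1],S[n]["head"][0],2]
    m=(abs(z-zc)<.004)&box(S[n]["head"],35); print(" head",rect(P[m]),zc)
    m=(abs(z-.012)<.004)&(c.min(2)>100); m&=box((410,320) if n=="scene" else (260,350),130)
    k,l,st,_=cv2.connectedComponentsWithStats(m.astype(np.uint8)); m=l==1+st[1:,4].argmax(); print(" base",rect(P[m]))
E
python3 m.py
```

```text
scene {'cap': [0.654, -0.1789, 0.1343], 'plate': [0.6207, 0.1779, 0.0996], 'bar': [0.4571, 0.2474, 0.0744], 'step': [0.67, -0.118, 0.043], 'head': [0.6817, 0.0707, 0.1912]}
 step ((579.99853515625, -261.69732666015625), (339.96063232421875, 99.45854187011719), 50.0175895690918) 0.04994838081476893
 captop ((658.290283203125, -178.40692138671875), 23.624784469604492) 0.1342755843258554
 plate ((622.5916748046875, 161.945556640625), 61.28189468383789) [0.61931392 0.17539591 0.09920217] 0.09960067733654543
 bar ((461.173828125, 237.74559020996094), (13.775312423706055, 73.50662994384766), 32.063961029052734) [[0.4446, 0.2146, 0.0679], [0.4606, 0.2409, 0.0745], [0.4771, 0.2666, 0.0776]]
 head ((685.0579833984375, 68.30553436279297), (69.19108581542969, 47.69126892089844), 32.20927047729492) 0.19123789535900182
 base ((620.3748779296875, 168.85040283203125), (161.25662231445312, 312.1836242675781), 32.695899963378906)
side {'cap': [0.6533, -0.1684, 0.1338], 'plate': [0.6121, 0.178, 0.0983], 'bar': [0.4521, 0.2451, 0.0754], 'step': [0.5925, -0.1677, 0.0493], 'head': [0.6816, 0.0692, 0.188]}
 step ((576.6614379882812, -261.41888427734375), (341.9997863769531, 103.76670837402344), 49.89023208618164) 0.048634729192732484
 captop ((655.8616333007812, -177.75013732910156), 24.146526336669922) 0.13379292892841443
 plate ((636.46826171875, 150.65975952148438), 81.19763946533203) [0.61751417 0.17147464 0.09814222] 0.09833515184001262
 bar ((457.05560302734375, 238.59619140625), (14.044730186462402, 74.91870880126953), 33.238887786865234) [[0.436, 0.2132, 0.0675], [0.4556, 0.2445, 0.0743], [0.4758, 0.2691, 0.0768]]
 head ((682.2007446289062, 69.11219787597656), (69.0453109741211, 51.314369201660156), 31.544858932495117) 0.1879922618045639
 base ((603.5716552734375, 198.30413818359375), (150.53575134277344, 245.60977172851562), 32.9699592590332)
```

Run:
```python
from h import *
C=np.array([.578,-.2615]);a=np.deg2rad(50);L=np.array([np.cos(a),np.sin(a)]);W=np.array([np.sin(a),-np.cos(a)])
for n in("scene","side"):
    s=snap(n);P=cloud(s).reshape(-1,3);P=P[np.isfinite(P[:,2])&(P[:,2]>.012)&(P[:,2]<.3)]
    q=P[:,:2]-C;l=q@L;w=q@W
    m=(l>0)&(l<.25)
    for lo,hi in((-.25,-.055),(.055,.25)):
        k=m&(w>lo)&(w<hi); print(n,lo)
        for b in np.arange(lo,hi,.02):
            kk=k&(w>=b)&(w<b+.02)
            if kk.sum()>15: print("  w%.3f n%d zmax%.3f l%.3f..%.3f"%(b,kk.sum(),np.percentile(P[kk,2],98),*np.percentile(l[kk],[2,98])))
    k=(P[:,2]>.056)&(abs(w)<.05)&(l>.06)&(l<.18); print("jar l,w med",np.percentile(l[k],[1,99]),np.percentile(w[k],[1,99]))
    k&=P[:,2]>.128; print(" cap top", np.percentile(l[k],[1,50,99]),np.percentile(w[k],[1,50,99]),np.median(P[k,2]))
```

```text
scene -0.25
  w-0.130 n23 zmax0.014 l0.239..0.250
scene 0.055
  w0.095 n35 zmax0.051 l0.086..0.092
  w0.115 n404 zmax0.052 l0.072..0.116
  w0.135 n588 zmax0.052 l0.056..0.142
  w0.155 n599 zmax0.051 l0.040..0.168
  w0.175 n642 zmax0.052 l0.024..0.192
  w0.195 n681 zmax0.052 l0.009..0.215
  w0.215 n575 zmax0.051 l0.001..0.228
  w0.235 n577 zmax0.050 l0.186..0.246
jar l,w med [0.096493   0.13779248] [-0.01029182  0.03104674]
 cap top [0.09480472 0.11897958 0.13696468] [-0.01093451  0.01049094  0.03073412] 0.1337591329212311
side -0.25
side 0.055
  w0.095 n71 zmax0.049 l0.083..0.096
  w0.115 n272 zmax0.050 l0.072..0.121
  w0.135 n271 zmax0.050 l0.057..0.145
  w0.155 n276 zmax0.050 l0.040..0.170
  w0.175 n279 zmax0.049 l0.024..0.196
  w0.195 n234 zmax0.049 l0.008..0.214
  w0.215 n67 zmax0.050 l0.002..0.232
  w0.235 n106 zmax0.049 l0.181..0.247
jar l,w med [0.0961916  0.13629834] [-0.01559493  0.02514143]
 cap top [0.09380582 0.11656195 0.13594949] [-0.01532684  0.00441425  0.02827833] 0.13241649640719716
```

```bash
R='1 1 1 0 -0.627'; python3 -m inch '1 1 1 0 -0.627; 1 1 1 0 -0.627; 1 1 1 0 -0.627; 1 1 1 0 -0.627; 1 1 1 0 -0.627; 1 1 1 0 -0.627; 1 1 1 0 -0.627; 1 1 1 0 -0.627; 1 1 1 0 -0.627; 1 1 1 0 -0.627' 10; python3 -m inch '1 0.11 0.17 0.0 0; 1 0.11 0.17 0.0 0; 1 0.11 0.17 0.0 0; 1 0.11 0.17 0.0 0'
cat > g.py <<'E'
from h import *
C=np.array([.578,-.2615]);a=np.deg2rad(50);L=np.array([np.cos(a),np.sin(a)]);W=np.array([np.sin(a),-np.cos(a)])
def st():
    from scipy.spatial.transform import Rotation as Ro
    x=robot.sense();q=x["tool_rot"];M=Ro.from_quat([q[1],q[2],q[3],q[0]]).as_matrix()
    p=x["eef_pos"];print("t%.1f"%x["t"],"tcp",p.round(4),"l,w",((p[:2]-C)@L).round(4),((p[:2]-C)@W).round(4),"ydir deg",np.rad2deg(np.arctan2(M[1,1],M[0,1])).round(1),"z",M[:,2].round(3),"F",x["force"].round(1),"gap",x["finger_gap"],"gf",x["grip_force"],"j",x["joints"].round(2))
    return p
E
python3 - <<'E'
from g import *
st();s=snap("wrist");cv2.imwrite("pics/w1.png",s["color"])
P=cloud(s).reshape(-1,3);P=P[np.isfinite(P[:,2])]
q=P[:,:2]-C;l=q@L;w=q@W
k=(P[:,2]>.12)&(P[:,2]<.145)&(abs(l-.12)<.05)&(abs(w)<.05);print(np.percentile(l[k],[1,50,99]),np.percentile(w[k],[1,50,99]),np.median(P[k,2]))
k=(abs(P[:,2]-.05)<.005)&(l<.3);print("step",cv2.minAreaRect((P[k][:,:2]*1000).astype(np.float32)), np.percentile(w[k],[.5,99.5]),np.percentile(l[k],[1,99]))
E
```

```text
t: 1.55
eef_pos: [0.5945, -0.2412, 0.2473]
tool_rot: [-0.002, 0.941, -0.338, 0.0]
force: [-0.7, 0.6, -0.8]
finger_gap: 0.087
grip_force: 0.0
t: 2.05
eef_pos: [0.6338, -0.1822, 0.2475]
tool_rot: [0.001, 0.939, -0.344, -0.0]
force: [-0.5, 0.5, 0.5]
finger_gap: 0.0869
grip_force: 0.0
t2.0 tcp [ 0.6338 -0.1822  0.2475] l,w 0.0966 -0.0082 ydir deg -130.2 z [-0.001 -0.002 -1.   ] F [-0.5  0.5  0.5] gap 0.08691460130132425 gf 0.0 j [ 0.26  0.44 -0.06  1.57  0.03  1.13 -2.08]
[0.09182858 0.11236584 0.13315546] [-0.01184627  0.00977391  0.03000327] 0.13397713445529616
step ((661.8404541015625, -248.3870086669922), (473.1565246582031, 209.99240112304688), 49.57278823852539) [-0.04909737  0.1531138 ] [-0.16627305  0.29624479]
```

View pics/w1.png

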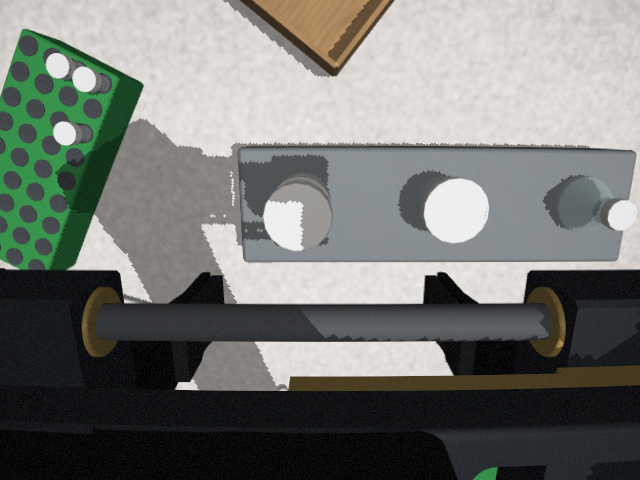

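The wrist view shows the jar cap at (297,215) on the left end of the step, the pot at (457,210), the flask at (605,210), the tray corner at (335,70) and the green rack at left. I'm descending now to grasp at mid-height.

```bash
python3 -m inch '1 0.061 0.005 -0.1 0; 1 0.061 0.005 -0.2 0; 1 0.061 0.005 -0.3 0; 1 0.061 0.005 -0.374 0; 1 0.061 0.005 -0.374 0; 0 0.061 0.005 -0.374 0; 0 0.061 0.005 -0.374 0; 0 0.061 0.005 -0.374 0; 0 0.061 0.005 -0.374 0; 0 0.061 0.005 -0.374 0' 12; python3 -c "
from g import *
st()"
```

```text
t: 3.35
eef_pos: [0.6591, -0.178, 0.0983]
tool_rot: [0.001, 0.94, -0.342, -0.0]
force: [-0.4, -1.4, 2.8]
finger_gap: 0.0448
grip_force: 1.0
t3.4 tcp [ 0.6591 -0.178   0.0983] l,w 0.1161 0.0085 ydir deg -130.0 z [-0.    -0.001 -1.   ] F [-0.4 -1.4  2.8] gap 0.04476486561794864 gf 0.9520735871046782 j [ 0.24  0.62 -0.06  1.64  0.04  0.88 -2.1 ]
```

```bash
python3 -m inch '0 0 0 0 0; 0 0 0 0.1 0; 0 0 0 0.15 0; 0 -0.09 0.12 0.15 0; 0 -0.174 0.24 0.15 0; 0 -0.174 0.24 0.15 0; 0 -0.174 0.24 0.15 0'; python3 -c "
from g import *
st()
s=snap('side');cv2.imwrite('pics/s1.png',s['color'])
P=onplane(s,[(428,240),(340,270),(410,283)],0.0);print(P,(P[:,:2]-C)@L,(P[:,:2]-C)@W)
"
```

```text
t: 4.22
eef_pos: [0.5901, -0.0816, 0.1581]
tool_rot: [0.0, 0.94, -0.342, 0.0]
force: [0.3, -0.1, -2.5]
finger_gap: 0.0444
grip_force: 12.0
t4.2 tcp [ 0.5901 -0.0816  0.1581] l,w 0.1456 -0.1064 ydir deg -130.0 z [ 0.001 -0.001 -1.   ] F [ 0.3 -0.1 -2.5] gap 0.04444768572518796 gf 12.000625379958123 j [ 0.13  0.43 -0.08  1.82  0.04  0.89 -2.24]
[[ 3.49490665e-01 -1.17718154e-01 -1.11022302e-16]
 [ 5.07773557e-01 -2.15662576e-02  0.00000000e+00]
 [ 3.88262640e-01  6.19087662e-03  0.00000000e+00]] [-0.03673969  0.13865922  0.08310228] [-0.2674695  -0.20802301 -0.31741563]
```

View pics/s1.png

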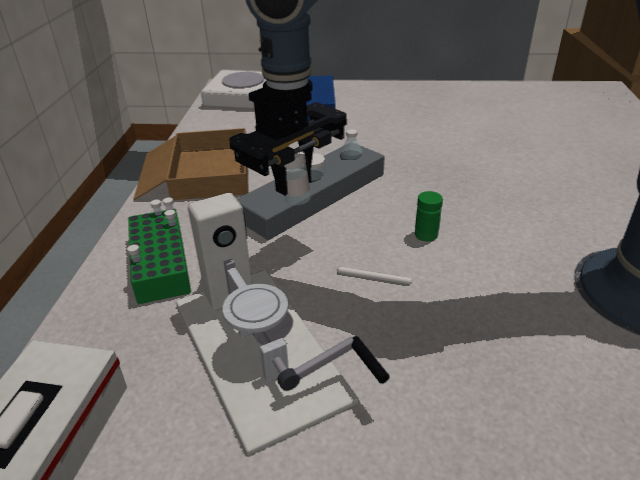

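The side view shows the jar held upright around (297,185), clear of the step. I'll pivot it in the light grip by running its lower end against the step's edge.

```bash
python3 -m inch '0 0 0 -0.1 0; 0 0 0 -0.193 0; 0 0 0 -0.193 0; 0 0 0 -0.193 0' 6; python3 -m inch '0 0.04 -0.034 0 0; 0 0.06 -0.05 0 0; 0 0.08 -0.067 0 0; 0 0.1 -0.084 0 0; 0 0.12 -0.101 0 0; 0 0.12 -0.101 0 0'; python3 -c "
from g import *
st()
s=snap('side');cv2.imwrite('pics/s2.png',cv2.resize(s['color'][90:260,180:400],None,fx=3,fy=3))
"
```

```text
t: 4.78
eef_pos: [0.5912, -0.0824, 0.0818]
tool_rot: [-0.0, 0.939, -0.343, 0.001]
force: [-0.9, -0.5, -2.3]
finger_gap: 0.0446
grip_force: 6.0
t: 5.52
eef_pos: [0.6384, -0.1224, 0.0808]
tool_rot: [0.0, 0.94, -0.342, 0.0]
force: [0.5, 1.3, -0.8]
finger_gap: 0.0446
grip_force: 6.0
t5.5 tcp [ 0.6384 -0.1224  0.0808] l,w 0.1453 -0.0432 ydir deg -130.0 z [ 0. -0. -1.] F [ 0.5  1.3 -0.8] gap 0.0446008991666487 gf 6.000239923596382 j [ 0.17  0.6  -0.07  1.74  0.05  0.81 -2.19]
```

View pics/s2.png

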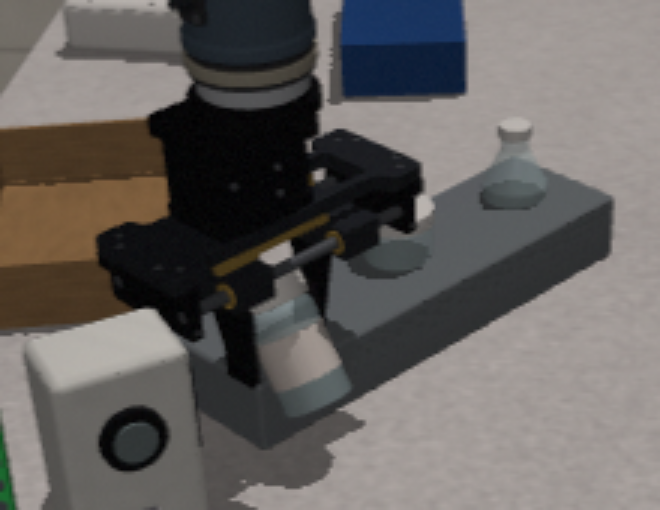

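The jar tilts as planned, its foot trailing over the edge at about (310,390). I'll continue across the step and press down past the far edge.

```bash
python3 -m inch '0 0.03 -0.025 0 0; 0 0.06 -0.05 0 0; 0 0.09 -0.075 0 0; 0 0.12 -0.1 0 0; 0 0.15 -0.125 0 0; 0 0.18 -0.15 0 0; 0 0.21 -0.175 0 0; 0 0.236 -0.198 0 0; 0 0.236 -0.198 0 0'; python3 -m inch '0 0 0 -0.012 0; 0 0 0 -0.024 0; 0 0 0 -0.036 0; 0 0 0 -0.048 0; 0 0 0 -0.058 0; 0 0 0 -0.058 0'; python3 -m inch '0 0 0 0 0; 0 0 0 0.1 0; 0 0 0 0.2 0; 0 0 0 0.25 0; 0 0 0 0.25 0' 20; python3 -c "
from g import *
st()
s=snap('side');cv2.imwrite('pics/s3.png',cv2.resize(s['color'][60:230,180:400],None,fx=3,fy=3))
"
```

```text
t: 6.7
eef_pos: [0.7335, -0.2031, 0.0811]
tool_rot: [0.0, 0.939, -0.343, 0.001]
force: [0.6, -1.6, 0.3]
finger_gap: 0.0449
grip_force: 6.0
t: 7.45
eef_pos: [0.7316, -0.2007, 0.0568]
tool_rot: [0.0, 0.94, -0.342, -0.001]
force: [-0.3, -0.7, -1.1]
finger_gap: 0.0446
grip_force: 6.0
t: 8.07
eef_pos: [0.7328, -0.2012, 0.159]
tool_rot: [-0.0, 0.94, -0.342, 0.001]
force: [-0.7, 0.7, -2.3]
finger_gap: 0.0447
grip_force: 20.0
t8.1 tcp [ 0.7328 -0.2012  0.159 ] l,w 0.1457 0.0798 ydir deg -130.0 z [ 0.003 -0.001 -1.   ] F [-0.7  0.7 -2.3] gap 0.044733582171816805 gf 19.999911189079285 j [ 0.25  0.68 -0.06  1.39  0.04  1.08 -2.09]
```

View pics/s3.png

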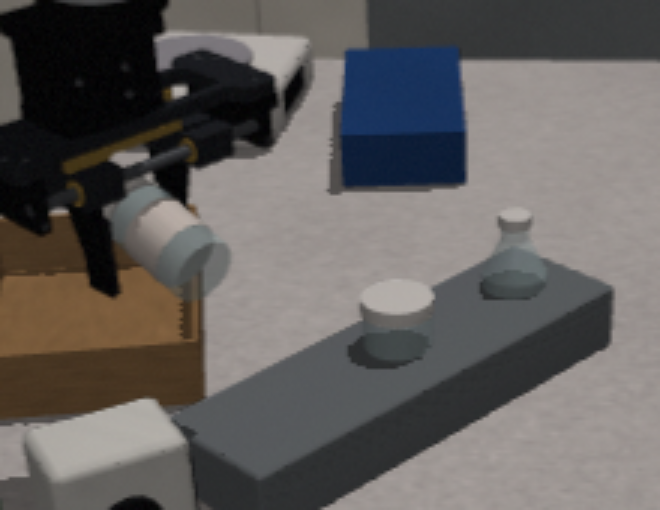

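The jar is near horizontal, its foot at (205,265). I'll measure its tilt and offset.

```bash
cat > jar.py <<'E'
from g import *
def jar():
    p=st();o=np.array([(p[:2]-C)@L,(p[:2]-C)@W,p[2]-.006]);g=[];tag=[]
    for n in("scene","side"):
        s=snap(n);P=cloud(s).reshape(-1,3);c=s["color"].reshape(-1,3).astype(int)
        Q=np.c_[(P[:,:2]-C)@L,(P[:,:2]-C)@W,P[:,2]]-o
        k=(np.linalg.norm(Q[:,1:],axis=1)<.058)&(abs(Q[:,0])<.03)&(c.max(1)>75)&((c.max(1)-c.min(1))<75)&(P[:,2]>.054)
        g.append(Q[k]); tag+= [n]*k.sum()
    g=np.vstack(g);x=g[:,1:]
    r=cv2.minAreaRect((x*1000).astype(np.float32));print("pts",len(x),"minrect w,z rel grasp mm",r)
    H=np.zeros((24,24),int)
    for a,b in x: H[min(23,max(0,int((.06-b)/.005))),min(23,max(0,int((a+.06)/.005)))]+=1
    for row in H: print("".join(" .:*#"[min(4,int(np.ceil(np.log2(v+1)/1.5)))] for v in row))
jar()
E
python3 jar.py
```

```text
t8.1 tcp [ 0.7318 -0.2009  0.157 ] l,w 0.1453 0.0788 ydir deg -130.0 z [-0.001  0.    -1.   ] F [-0.7 -0.1 -2.9] gap 0.044240671601826986 gf 19.999929070472717 j [ 0.25  0.68 -0.06  1.39  0.04  1.08 -2.09]
pts 509 minrect w,z rel grasp mm ((-26.681249618530273, 8.933643341064453), (66.49251556396484, 64.7540283203125), 16.908485412597656)
                        
                        
        .::             
     .:****.            
   *#****::             
  *****:*:*.            
 :*:**:::::             
 :**::::::              
.:::::::::.             
::::::::.               
::::::.                 
::::                    
:::      :    .         
.:.      .    .         
              .         
         :              
         .
```

```bash
cat > proj.py <<'E'
from g import *
p=st();g=p-[0,0,.006]
s=snap("side")
r=cv2.Rodrigues(np.array(s["R"]))[0]
pr=lambda X:cv2.projectPoints(np.array(X,float).reshape(-1,1,3),r,np.array(s["t"]).reshape(3,1),np.array(s["K"]),np.array(s["dist_coeffs"]))[0].reshape(-1,2)
W3=np.r_[W,0]
print("grasp",pr(g))
for t in range(0,181,15):
    ax=W3*np.sin(np.deg2rad(t))+np.array([0,0,np.cos(np.deg2rad(t))])
    print(t,pr([g-.042*ax,g+.042*ax]).round(0).tolist())
E
python3 proj.py
python3 - <<'E'
import sys;sys.path.insert(0,'.')
from h import *
a=[]
for n in("side","scene"):
    s=snap(n);c=s["color"]
    if n=="side": x=c[90:190,190:300]
    else:
        from g import *
        p=robot.sense()["eef_pos"];q=np.array(s["K"])@(np.array(s["R"])@p+np.array(s["t"]).ravel());u,v=(q[:2]/q[2]).astype(int);u=max(u,60);v=max(v,55);x=c[v-50:v+50,u-55:u+55];print(u,v)
    a.append(cv2.resize(x,(396,360),interpolation=cv2.INTER_CUBIC))
cv2.imwrite("pics/t4.png",np.hstack(a))
E
```

```text
t8.2 tcp [ 0.7309 -0.2007  0.1551] l,w 0.1448 0.078 ydir deg -130.0 z [-0.004  0.001 -1.   ] F [ 0.3  0.  -3.1] gap 0.044371773217918395 gf 19.999912083148956 j [ 0.25  0.68 -0.06  1.39  0.04  1.08 -2.09]
grasp [[226.33169676 143.74780149]]
0 [[229.0, 164.0], [223.0, 123.0]]
15 [[232.0, 165.0], [220.0, 122.0]]
30 [[236.0, 165.0], [217.0, 123.0]]
45 [[238.0, 163.0], [215.0, 125.0]]
60 [[240.0, 160.0], [213.0, 128.0]]
75 [[240.0, 156.0], [213.0, 132.0]]
90 [[240.0, 151.0], [213.0, 137.0]]
105 [[239.0, 145.0], [214.0, 142.0]]
120 [[237.0, 139.0], [216.0, 148.0]]
135 [[234.0, 134.0], [219.0, 153.0]]
150 [[231.0, 129.0], [222.0, 157.0]]
165 [[227.0, 125.0], [226.0, 161.0]]
180 [[223.0, 123.0], [229.0, 164.0]]
146 256Traceback (most recent call last):
  File "<stdin>", line 10, in <module>
AttributeError: 'numpy.float64' object has no attribute 'append'
```

Run:
```python
from h import *
a=[]
for n,(u,v) in(("side",(240,142)),("scene",(146,256))):
    c=snap(n)["color"];x=c[v-45:v+45,u-50:u+50]
    a.append(cv2.resize(x,(400,360),interpolation=cv2.INTER_CUBIC))
cv2.imwrite("pics/t4.png",np.hstack(a))
```

```text
(no output)
```

View pics/t4.png

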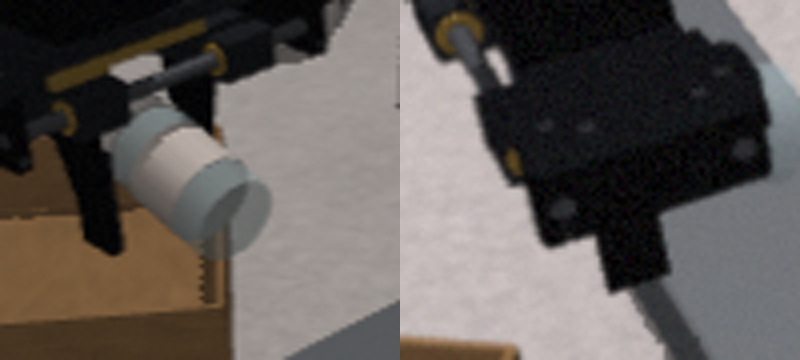

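The left panel shows the jar slid in the grip. It is held near the cap and tilted about 75°, with its foot at (240,215) and the cap at (140,70). I'll lay it on the step, regrip at the foot end and let gravity turn it cap-down.

```bash
python3 -m inch '0 -0.031 0.026 0 0; 0 -0.031 0.026 -0.1 0; 0 -0.031 0.026 -0.17 0; 0 -0.031 0.026 -0.19 0; 0 -0.031 0.026 -0.205 0; 0 -0.031 0.026 -0.222 0; 0 -0.031 0.026 -0.222 0' 8
cat > jar.py <<'E'
from g import *
p=st();o=np.array([(p[:2]-C)@L,(p[:2]-C)@W,p[2]-.006]);g=[]
for n in("scene","side"):
    s=snap(n);P=cloud(s).reshape(-1,3);c=s["color"].reshape(-1,3).astype(int)
    Q=np.c_[(P[:,:2]-C)@L,(P[:,:2]-C)@W,P[:,2]]
    k=(abs(Q[:,0]-o[0])<.045)&(abs(Q[:,1])<.12)&(c.max(1)>75)&((c.max(1)-c.min(1))<75)&(Q[:,2]>.056)&(Q[:,2]<o[2]+.034)
    q=Q[k]; print(n,k.sum(),"l",np.percentile(q[:,0],[3,97]).round(3),"w",np.percentile(q[:,1],[3,97]).round(3),"z",np.percentile(q[:,2],[3,97]).round(3))
    g.append(q)
g=np.vstack(g)
print("grasp at w",o[1].round(3),"z",o[2].round(3))
for zi in np.arange(.155,.05,-.005):
    k=(abs(g[:,2]-zi)<.0025); print("%.3f "%zi+"".join(" .:*#"[min(4,int(np.ceil(np.log2((k&(abs(g[:,1]-wi)<.0025)).sum()+1)/1.5)))] for wi in np.arange(-.1,.12,.005)))
E
python3 jar.py
```

```text
t: 9.35
eef_pos: [0.7237, -0.194, 0.0719]
tool_rot: [0.001, 0.939, -0.343, 0.006]
force: [4.9, -4.6, 2.3]
finger_gap: 0.0434
grip_force: 8.0
t9.3 tcp [ 0.7237 -0.194   0.0719] l,w 0.1453 0.0682 ydir deg -130.1 z [ 0.01  -0.005 -1.   ] F [ 4.9 -4.6  2.3] gap 0.043353285418731194 gf 8.004659658763558 j [ 0.24  0.74 -0.06  1.48  0.05  0.91 -2.1 ]
scene 51 l [0.155 0.167] w [0.053 0.111] z [0.057 0.099]
side 435 l [0.129 0.165] w [0.037 0.066] z [0.058 0.098]
grasp at w 0.068 z 0.066
0.155                                             
0.150                                             
0.145                                             
0.140                                             
0.135                                             
0.130                                             
0.125                                             
0.120                                             
0.115                                             
0.110                                             
0.105                                             
0.100                                .:*:     .::.
0.095                                :#*      ::: 
0.090                               :*#::    :::  
0.085                              .:**.     ::.  
0.080                              :#*:.     :.   
0.075                             .*#*:.     :    
0.070                            .:#**:           
0.065                            :***::           
0.060                            ***::.           
0.055                             :.:.
```

The jar has swung back toward upright, which shows that gravity pivots it at 8 N. I'll lift it and let it hang at 5 N.

```bash
python3 -m inch '0 0.02 -0.017 0.05 0; 0 0.02 -0.017 0.15 0; 0 0.02 -0.017 0.25 0; 0 0.02 -0.017 0.25 0; 0 0.02 -0.017 0.25 0' 5;  python3 -m inch '0 -0.09 0.07 0 0; 0 -0.12 0.09 0 0; 0 -0.12 0.09 0 0; 0 -0.12 0.09 0 0; 0 -0.12 0.09 0 0'; sed -i 's/(Q\[:,2\]>.056)/(Q[:,2]>.06)/' jar.py; python3 jar.py
```

```text
t: 10.07
eef_pos: [0.7269, -0.1972, 0.1674]
tool_rot: [0.0, 0.94, -0.342, -0.001]
force: [-0.1, -0.3, -1.5]
finger_gap: 0.0436
grip_force: 5.0
t: 10.7
eef_pos: [0.6804, -0.1625, 0.1685]
tool_rot: [0.0, 0.94, -0.343, 0.0]
force: [0.4, -0.2, -1.8]
finger_gap: 0.0435
grip_force: 5.0
t10.7 tcp [ 0.6804 -0.1625  0.1685] l,w 0.1417 0.0148 ydir deg -130.1 z [ 0.    -0.001 -1.   ] F [ 0.4 -0.2 -1.8] gap 0.04352010547907246 gf 4.999920483769529 j [ 0.22  0.58 -0.07  1.55  0.04  1.02 -2.13]
scene 1110 l [0.137 0.166] w [0.01  0.074] z [0.125 0.17 ]
side 694 l [0.123 0.164] w [-0.015  0.064] z [0.12  0.184]
grasp at w 0.015 z 0.162
0.155                  ##:*:   :*****##*          
0.150                  *::::   :******###*        
0.145                    :::: .::*****####.       
0.140                     : .  .*:*******:        
0.135                      ..  :::*******         
0.130                         .  :******:         
0.125                          . ::****:          
0.120                            .:**:*.          
0.115                             .  ::           
0.110                                :            
0.105                                .            
0.100                                             
0.095                                             
0.090                                             
0.085                                             
0.080                                             
0.075                                             
0.070                                             
0.065                                             
0.060                                             
0.055
```

Run:
```python
from h import *
p=robot.sense()["eef_pos"];a=[]
for n in("side","scene"):
    s=snap(n);q=np.array(s["K"])@(np.array(s["R"])@p+np.array(s["t"]).ravel());u,v=(q[:2]/q[2]).astype(int);print(n,u,v)
    a.append(cv2.resize(s["color"][v-40:v+80,u-66:u+67],(400,360),interpolation=cv2.INTER_CUBIC))
cv2.imwrite("pics/t5.png",np.hstack(a))
```

```text
side 248 144
scene 186 234
```

View pics/t5.png

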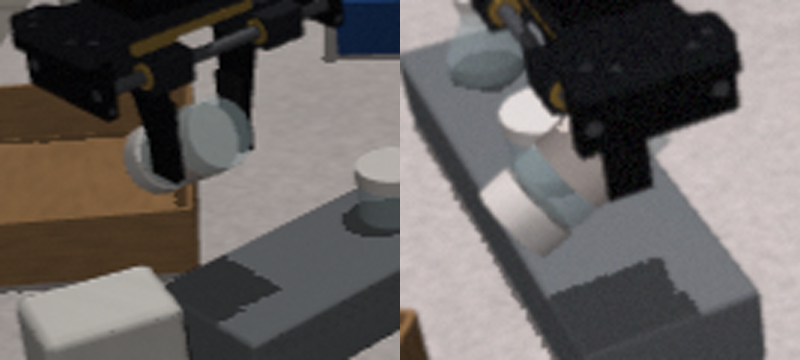

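The side and scene panels show the jar gripped near its foot with the cap pointing down towards +w (scene panel (525,215)). I'll bob it a little to settle it further down.

```bash
python3 -m inch '0 0 0 0.1 0; 0 0 0 0.05 0; 0 0 0 0.15 0; 0 0 0 0.1 0; 0 0 0 0.15 0; 0 0 0 0.1 0; 0 0 0 0.1 0' 4;  sed -i 's/.155,.05,-.005/.2,.06,-.005/' jar.py; python3 jar.py
```

```text
t: 11.78
eef_pos: [0.6782, -0.1611, 0.2062]
tool_rot: [0.0, 0.94, -0.342, -0.003]
force: [-0.3, 0.1, -1.8]
finger_gap: 0.0436
grip_force: 4.0
t11.8 tcp [ 0.6782 -0.1611  0.2062] l,w 0.1413 0.0122 ydir deg -130.0 z [-0.005  0.001 -1.   ] F [-0.3  0.1 -1.8] gap 0.043589215105743165 gf 3.999373551088201 j [ 0.22  0.54 -0.07  1.51  0.04  1.09 -2.13]
scene 1068 l [0.139 0.165] w [-0.002  0.04 ] z [0.133 0.2  ]
side 1084 l [0.127 0.164] w [-0.013  0.022] z [0.13  0.214]
grasp at w 0.012 z 0.2
0.200                  :#**:  .*#.                
0.195                  :#*:.  :**:                
0.190                  .#**:  .*#:                
0.185                   #**:  :***                
0.180                  .***:  .***                
0.175                  .***:*:****                
0.170                   **********                
0.165                   :#********                
0.160                   :*********:               
0.155                    #********:               
0.150                    ********#*               
0.145                    *#********               
0.140                    *#********               
0.135                    **********.              
0.130                    :****::::.               
0.125                     :.                      
0.120                                             
0.115                                             
0.110                                             
0.105                                             
0.100                                             
0.095                                             
0.090                                             
0.085                                             
0.080                                             
0.075                                             
0.070                                             
0.065                                             
0.060
```

The jar now hangs fully inverted, cap bottom at z≈0.128 and 12 mm of foot above the grasp. I'll stand it cap-down on the step and regrip it at the middle.

```bash
python3 -m inch '0 0 0 -0.08 0; 0 0 0 -0.15 0; 0 0 0 -0.18 0; 0 0 0 -0.188 0; 0 0 0 -0.194 0; 0 0 0 -0.198 0; 0 0 0 -0.198 0; 0 0 0 -0.198 0' 4; python3 jar.py | head -5
```

```text
t: 12.88
eef_pos: [0.6804, -0.1616, 0.1305]
tool_rot: [-0.0, 0.94, -0.342, 0.001]
force: [0.9, 0.1, -0.4]
finger_gap: 0.0435
grip_force: 4.0
t12.9 tcp [ 0.6804 -0.1616  0.1305] l,w 0.1424 0.0142 ydir deg -130.0 z [ 0.002 -0.    -1.   ] F [ 0.9  0.1 -0.4] gap 0.04348668374587473 gf 3.9987570234994596 j [ 0.22  0.61 -0.07  1.58  0.05  0.95 -2.13]
scene 785 l [0.141 0.167] w [0.003 0.042] z [0.062 0.121]
side 888 l [0.125 0.165] w [-0.011  0.025] z [0.063 0.138]
grasp at w 0.014 z 0.124
0.200
```

```bash
python3 -m inch '1 0 0 0 0; 1 0 0 0 0; 1 0 0 0 0; 1 0 0 -0.04 0; 1 0 0 -0.08 0; 1 0 0 -0.08 0; 0 0 0 -0.08 0; 0 0 0 -0.08 0; 0 0 0 -0.08 0; 0 0 0 -0.08 0' 10; python3 -m inch '0 0 0 0 0; 0 0 0 0.1 0; 0 0 0 0.15 0; 0 -0.1 0.084 0.15 0; 0 -0.2 0.168 0.15 0; 0 -0.23 0.193 0.15 0; 0 -0.23 0.193 0.05 0; 0 -0.23 0.193 -0.041 0; 0 -0.23 0.193 -0.041 0'; sed -i 's/abs(Q\[:,1\])<.12/abs(Q[:,1])<.17/; s/-.1,.12,.005/-.16,.08,.005/;s/\.2,\.06,/.14,.03,/;s/Q\[:,2\]>.06)/Q[:,2]>.03)/' jar.py;python3 jar.py
```

```text
t: 14.22
eef_pos: [0.68, -0.1614, 0.0979]
tool_rot: [-0.0, 0.94, -0.342, 0.0]
force: [0.5, -0.6, -0.6]
finger_gap: 0.0549
grip_force: 0.0
t: 15.35
eef_pos: [0.5858, -0.0846, 0.0786]
tool_rot: [0.001, 0.94, -0.342, -0.003]
force: [0.5, -0.1, -2.1]
finger_gap: 0.0429
grip_force: 10.0
t15.3 tcp [ 0.5858 -0.0846  0.0786] l,w 0.1405 -0.1078 ydir deg -130.0 z [-0.006  0.    -1.   ] F [ 0.5 -0.1 -2.1] gap 0.042928692856535146 gf 9.991896348063918 j [ 0.14  0.53 -0.08  1.88  0.06  0.74 -2.25]
scene 2742 l [0.099 0.167] w [-0.096  0.133] z [0.038 0.095]
side 756 l [0.118 0.166] w [-0.12   0.152] z [0.033 0.102]
grasp at w -0.108 z 0.073
0.140                                                 
0.135                                                 
0.130                                                 
0.125                                                 
0.120                                                 
0.115                                                 
0.110                                                 
0.105         *:      **                              
0.100         **:   ::**                              
0.095         *#:  :****                              
0.090         **:  *****                              
0.085         **:  :*:**                              
0.080         **:  *:***                              
0.075         **:  **:**                              
0.070         **.  :****                              
0.065         **:  :****                              
0.060         **: .:*:**                              
0.055         :*: :*****      ::.   .  .:..: .::.     
0.050         *#: :::**:    :####################     
0.045         ***::*****    .*.::.:::*::.*.:::::*     
0.040         *******:**                              
0.035         **********                              
0.030         :::.::::::
```

```bash
python3 -m inch '0 0.03 -0.025 0.003 0; 0 0.06 -0.05 0.005 0; 0 0.085 -0.071 0.005 0; 0 0.11 -0.092 0.005 0; 0 0.135 -0.113 0.005 0; 0 0.16 -0.134 0.005 0; 0 0.185 -0.155 0.005 0; 0 0.21 -0.176 0.005 0; 0 0.235 -0.198 0.005 0; 0 0.235 -0.198 0.005 0' 10;python3 jar.py
```

```text
t: 16.7
eef_pos: [0.6832, -0.1652, 0.0835]
tool_rot: [0.0, 0.939, -0.343, 0.001]
force: [0.4, -1.0, -0.8]
finger_gap: 0.0433
grip_force: 10.0
t16.7 tcp [ 0.6832 -0.1652  0.0835] l,w 0.1413 0.0187 ydir deg -130.1 z [ 0.002 -0.002 -1.   ] F [ 0.4 -1.  -0.8] gap 0.04328333729372367 gf 10.000067283399403 j [ 0.22  0.67 -0.07  1.6   0.06  0.87 -2.14]
scene 631 l [0.103 0.168] w [-0.045  0.159] z [0.047 0.104]
side 1051 l [0.103 0.164] w [-0.048  0.019] z [0.047 0.101]
grasp at w 0.019 z 0.078
0.140                                                 
0.135                                                 
0.130                                                 
0.125                                                 
0.120                                                 
0.115                                                 
0.110                                  .        :     
0.105                                  ::::.    #     
0.100                              .:******::.:*#     
0.095                          :*********: .  :*#:    
0.090                          *#****:*::     :**#    
0.085                          #**:*:*:*:     ::*#    
0.080                          *#:::::.:      :::#    
0.075                          :#:::::::      :::*    
0.070                           #*::::::      :. *    
0.065                           #*:::.:               
0.060                           **:::                 
0.055                         . **.                   
0.050                       #####***: :.:..:.:  :     
0.045                       ***::::   .       ...     
0.040                        :                        
0.035                        :                        
0.030
```

The jar lies almost level (w −0.03 to 0.05), cap towards −w. I'll set it down, release it and regrip near the cap.

```bash
python3 -m inch '0 0 0 -0.008 0; 0 0 0 -0.011 0; 0 0 0 -0.011 0; 0.62 0 0 -0.011 0; 0.62 0 0 -0.011 0; 0.62 0 0 -0.011 0' 5;python3 jar.py
```

```text
t: 17.55
eef_pos: [0.6819, -0.1634, 0.079]
tool_rot: [0.0, 0.94, -0.342, 0.0]
force: [1.0, -0.5, 0.5]
finger_gap: 0.0533
grip_force: 0.0
t17.6 tcp [ 0.6819 -0.1634  0.079 ] l,w 0.1419 0.0166 ydir deg -130.0 z [ 0. -0. -1.] F [ 1.  -0.5  0.5] gap 0.053335447917859866 gf 0.0 j [ 0.22  0.67 -0.07  1.6   0.06  0.87 -2.14]
scene 604 l [0.105 0.167] w [-0.045  0.16 ] z [0.047 0.093]
side 1059 l [0.103 0.164] w [-0.048  0.022] z [0.047 0.093]
grasp at w 0.017 z 0.073
0.140                                                 
0.135                                                 
0.130                                                 
0.125                                                 
0.120                                                 
0.115                                                 
0.110                                                 
0.105                                                 
0.100                                  :              
0.095                          .***.::**::::.  *#:    
0.090                          *#************ :##:    
0.085                          *#:::*::*:::. .**#*    
0.080                          *#::::*:::::   :**:    
0.075                          *#::.:::::.    **#:    
0.070                          *#:::*:::::   .*:*:    
0.065                          *#::::.:::  :::::*:    
0.060                          *#::: ::.   .:::.*:    
0.055                         .:*..:        ... :     
0.050                       #####**:.       : : :     
0.045                       **:**:          .  .:     
0.040                        :                        
0.035                        :                        
0.030                        .
```

```bash
python3 -m inch '0.62 -0.03 0.025 0 0; 0.62 -0.065 0.055 0 0; 0.62 -0.065 0.055 0 0; 0 -0.065 0.055 0 0; 0 -0.065 0.055 0 0; 0 -0.065 0.055 0 0' 6; python3 -m inch '0 0 0 0.05 0; 0 0 0 0.15 0; 0 0 0 0.25 0; 0 0 0 0.35 0; 0 0 0 0.3 0; 0 0 0 0.38 0; 0 0 0 0.33 0; 0 0 0 0.38 0; 0 0 0 0.38 0; 0 0 0 0.38 0' 4; sed -i 's/\.14,\.03,/.24,.1,/;s/Q\[:,2\]>.03)/Q[:,2]>.1)/' jar.py; python3 jar.py
```

```text
t: 18.4
eef_pos: [0.6562, -0.142, 0.0789]
tool_rot: [0.0, 0.94, -0.342, 0.0]
force: [0.1, 1.0, 2.2]
finger_gap: 0.0447
grip_force: 6.0
t: 19.65
eef_pos: [0.6556, -0.1415, 0.2309]
tool_rot: [0.0, 0.94, -0.342, 0.0]
force: [0.7, -0.4, -1.8]
finger_gap: 0.0449
grip_force: 4.0
t19.6 tcp [ 0.6556 -0.1415  0.2309] l,w 0.1418 -0.0177 ydir deg -130.0 z [ 0. -0. -1.] F [ 0.7 -0.4 -1.8] gap 0.044864117978071584 gf 3.999941870570183 j [ 0.21  0.48 -0.08  1.56  0.04  1.11 -2.15]
scene 1275 l [0.138 0.166] w [-0.037  0.002] z [0.146 0.226]
side 1223 l [0.126 0.164] w [-0.044 -0.011] z [0.144 0.225]
grasp at w -0.018 z 0.225
0.240                           ::                    
0.235                           :    :                
0.230                           :.  ::                
0.225                        *#########.              
0.220                        *#**:  :*#               
0.215                        ****:  :**.              
0.210                        *#**   :**.              
0.205                        .#**:  :*#               
0.200                        :#***:::**  
[... 309 characters left out ...]
         *#********.              
0.165                        *#********:              
0.160                        :#*****:**               
0.155                        :#********               
0.150                        *#********               
0.145                        **********               
0.140                         :::.: . .               
0.135                                                 
0.130                                                 
0.125                                                 
0.120                                                 
0.115                                                 
0.110                                                 
0.105
```

The jar hangs upright by the cap, its bottom at z≈0.141. I'll carry it high over to the plate and refine the plate centre from both cameras.

```bash
python3 -m inch '0 0 0 0.1 0; 0 0 0 0.18 0; 0 -0.02 0.15 0.18 0; 0 -0.04 0.3 0.18 0; 0 -0.06 0.45 0.18 0; 0 -0.08 0.6 0.18 0; 0 -0.09 0.7 0.18 0; 0 -0.095 0.75 0.18 0; 0 -0.1 0.79 0.18 0; 0 -0.1 0.79 0.18 0' 8
python3 - <<'E'
from g import *
from scipy.optimize import least_squares
p=st();a=np.deg2rad(32.5);X=np.array([np.cos(a),np.sin(a)]);Y=np.array([-np.sin(a),np.cos(a)])
for n in("scene","side"):
    s=snap(n);P=cloud(s).reshape(-1,3);c=s["color"].reshape(-1,3).astype(int)
    k=(abs(P[:,2]-.0985)<.005)&(np.linalg.norm(P[:,:2]-[.615,.177],axis=1)<.06);q=P[k]
    d=q[:,:2]-[.615,.177]
    r=[(np.percentile(d@np.array([np.cos(t),np.sin(t)]),99),np.percentile(d@np.array([np.cos(t),np.sin(t)]),1)) for t in np.arange(0,np.pi,np.pi/6)]
    print(n,k.sum(),np.median(q[:,2]),np.round(np.array(r)*1000,1).tolist())
    k=(P[:,2]>.2)&(P[:,2]<p[2]-.035)&(np.linalg.norm(P[:,:2]-p[:2],axis=1)<.05)&(c.max(1)>75);q=P[k]
    if k.sum(): print(" jar",np.percentile(q,[2,98],axis=0).round(4).tolist())
E
```

```text
t: 21.0
eef_pos: [0.615, 0.1765, 0.3022]
tool_rot: [0.0, 0.94, -0.34, -0.001]
force: [1.2, 0.0, -2.3]
finger_gap: 0.0446
grip_force: 8.0
t21.0 tcp [0.615  0.1765 0.3022] l,w 0.3593 -0.2532 ydir deg -129.8 z [-0.001  0.    -1.   ] F [ 1.2  0.  -2.3] gap 0.04459058213953777 gf 7.999982088804245 j [-0.28  0.37 -0.1   1.55  0.04  1.22 -2.64]
scene 2100 0.0993487473629932 [[43.6, -41.8], [43.1, -41.8], [42.7, -41.4], [41.6, -46.4], [41.3, -55.5], [41.6, -48.9]]
 jar [[0.6231, 0.1539, 0.2167], [0.6431, 0.1964, 0.2664]]
side 2478 0.09835029756071967 [[38.2, -44.9], [40.1, -43.5], [42.0, -42.6], [43.3, -45.9], [44.9, -53.7], [45.8, -46.6]]
 jar [[0.5951, 0.1761, 0.2126], [0.6369, 0.1962, 0.2658]]
```

```bash
python3 -m inch '0 -0.005 0.004 -0.08 0; 0 -0.005 0.004 -0.16 0; 0 -0.005 0.004 -0.22 0; 0 -0.005 0.004 -0.25 0; 0 -0.005 0.004 -0.265 0; 0 -0.005 0.004 -0.272 0; 0 -0.005 0.004 -0.276 0; 0 -0.005 0.004 -0.279 0; 0 -0.005 0.004 -0.282 0; 0 -0.005 0.004 -0.282 0' 6
cat > pj.py <<'E'
from g import *
p=st()
for n in("scene","side"):
    s=snap(n);P=cloud(s).reshape(-1,3);c=s["color"].reshape(-1,3).astype(int)
    r=np.linalg.norm(P[:,:2]-[.614,.177],axis=1)
    k=(P[:,2]>.085)&(P[:,2]<.215)&(r<.034)&(c.max(1)>75);q=P[k]
    for a,b in((.11,.125),(.125,.14),(.14,.155),(.155,.17),(.17,.19)):
        m=(q[:,2]>a)&(q[:,2]<b)
        if m.sum()>10: print(n,a,m.sum(),"x,y 3/97%",np.percentile(q[m][:,:2],[3,97],axis=0).round(4).tolist())
    k=(abs(P[:,2]-.098)<.008)&(r<.045)&(r>.03); print(" plate z",np.median(P[k,2]), "jar top",np.percentile(q[:,2],98))
E
python3 pj.py
```

```text
t: 22.35
eef_pos: [0.6139, 0.1763, 0.1901]
tool_rot: [-0.0, 0.94, -0.342, 0.0]
force: [0.5, -0.2, -2.5]
finger_gap: 0.0444
grip_force: 6.0
t22.4 tcp [0.6139 0.1763 0.1901] l,w 0.3584 -0.2539 ydir deg -130.0 z [ 0.  0. -1.] F [ 0.5 -0.2 -2.5] gap 0.044368915647843114 gf 5.999908000230789 j [-0.3   0.46 -0.07  1.68  0.04  1.   -2.64]
scene 0.11 256 x,y 3/97% [[0.6257, 0.1534], [0.642, 0.1936]]
scene 0.125 279 x,y 3/97% [[0.6232, 0.1542], [0.6409, 0.1956]]
scene 0.14 294 x,y 3/97% [[0.6225, 0.1554], [0.6392, 0.1961]]
scene 0.155 240 x,y 3/97% [[0.6184, 0.156], [0.6378, 0.1893]]
scene 0.17 524 x,y 3/97% [[0.5948, 0.1586], [0.6359, 0.1868]]
 plate z 0.09876492148713167 jar top 0.18687226337654175
side 0.11 230 x,y 3/97% [[0.5963, 0.1779], [0.6357, 0.1958]]
side 0.125 254 x,y 3/97% [[0.5946, 0.1787], [0.6344, 0.1971]]
side 0.14 271 x,y 3/97% [[0.5932, 0.179], [0.6309, 0.1982]]
side 0.155 215 x,y 3/97% [[0.591, 0.1765], [0.6211, 0.1997]]
side 0.17 763 x,y 3/97% [[0.5907, 0.1606], [0.6249, 0.2003]]
 plate z 0.09781697234717468 jar top 0.18587794618892395
```

```bash
python3 -m inch '0 -0.006 0.004 -0.004 0; 0 -0.006 0.004 -0.007 0; 0 -0.006 0.004 -0.01 0; 0 -0.006 0.004 -0.013 0; 0 -0.006 0.004 -0.013 0' 4; python3 pj.py
```

```text
t: 23.08
eef_pos: [0.6122, 0.1778, 0.1858]
tool_rot: [-0.001, 0.94, -0.342, 0.001]
force: [1.0, -0.6, 4.4]
finger_gap: 0.0447
grip_force: 4.0
t23.1 tcp [0.6122 0.1778 0.1858] l,w 0.3585 -0.2562 ydir deg -130.0 z [ 0.002  0.    -1.   ] F [ 1.  -0.6  4.4] gap 0.0447003531653895 gf 4.000091180205345 j [-0.31  0.46 -0.06  1.69  0.03  0.98 -2.65]
scene 0.11 267 x,y 3/97% [[0.6243, 0.1537], [0.6411, 0.1944]]
scene 0.125 286 x,y 3/97% [[0.6217, 0.1548], [0.6398, 0.1965]]
scene 0.14 284 x,y 3/97% [[0.6209, 0.1566], [0.6383, 0.1965]]
scene 0.155 229 x,y 3/97% [[0.6142, 0.1577], [0.6363, 0.1891]]
scene 0.17 473 x,y 3/97% [[0.5925, 0.1602], [0.6339, 0.1883]]
 plate z 0.09474873514255489 jar top 0.18308615591720603
side 0.11 231 x,y 3/97% [[0.595, 0.1787], [0.6351, 0.1967]]
side 0.125 248 x,y 3/97% [[0.5931, 0.1802], [0.6342, 0.198]]
side 0.14 248 x,y 3/97% [[0.5915, 0.1808], [0.6277, 0.1995]]
side 0.155 202 x,y 3/97% [[0.5884, 0.1791], [0.6186, 0.2014]]
side 0.17 707 x,y 3/97% [[0.5896, 0.1621], [0.6236, 0.202]]
 plate z 0.09371117565986548 jar top 0.18212128872455585
```

```bash
python3 -m inch '0 0.004 -0.003 0 0; 0 0.008 -0.007 0 0; 0 0.013 -0.011 -0.003 0; 0 0.013 -0.011 -0.003 0; 0 0.013 -0.011 -0.003 0' 3; python3 pj.py
```

```text
t: 23.8
eef_pos: [0.6167, 0.1732, 0.1835]
tool_rot: [0.0, 0.94, -0.342, 0.0]
force: [0.6, -0.6, 3.3]
finger_gap: 0.0449
grip_force: 3.0
t23.8 tcp [0.6167 0.1732 0.1835] l,w 0.3579 -0.2498 ydir deg -130.0 z [ 0. -0. -1.] F [ 0.6 -0.6  3.3] gap 0.04486320389055275 gf 2.9978898708941415 j [-0.3   0.47 -0.06  1.69  0.03  0.99 -2.64]
scene 0.11 260 x,y 3/97% [[0.6255, 0.1534], [0.6424, 0.1935]]
scene 0.125 271 x,y 3/97% [[0.6242, 0.1529], [0.6417, 0.1941]]
scene 0.14 256 x,y 3/97% [[0.6242, 0.1538], [0.641, 0.1933]]
scene 0.155 202 x,y 3/97% [[0.6228, 0.154], [0.64, 0.1839]]
scene 0.17 475 x,y 3/97% [[0.5979, 0.1556], [0.6393, 0.1839]]
 plate z 0.09483079996029842 jar top 0.18126178551222294
side 0.11 249 x,y 3/97% [[0.5965, 0.1768], [0.6361, 0.1952]]
side 0.125 274 x,y 3/97% [[0.5953, 0.1754], [0.6357, 0.1959]]
side 0.14 265 x,y 3/97% [[0.5948, 0.1754], [0.6292, 0.1962]]
side 0.155 235 x,y 3/97% [[0.5889, 0.1578], [0.6232, 0.1973]]
side 0.17 658 x,y 3/97% [[0.5944, 0.1572], [0.6282, 0.1969]]
 plate z 0.0938364401475974 jar top 0.18015157056458506
```

```bash
python3 -m inch '0.56 0 0 0 0; 0.7 0 0 0 0; 1 0 0 0 0; 1 0 0 0 0; 1 0 0 0 0; 1 0 0 0.1 0; 1 0 0 0.2 0; 1 0 0 0.3 0; 1 0 0 0.3 0' 20; python3 pj.py
```

```text
t: 25.02
eef_pos: [0.6183, 0.174, 0.3078]
tool_rot: [-0.002, 0.94, -0.342, 0.003]
force: [-0.3, -0.7, -0.1]
finger_gap: 0.0873
grip_force: 0.0
t25.0 tcp [0.6183 0.174  0.3078] l,w 0.3595 -0.249 ydir deg -130.0 z [ 0.007  0.003 -1.   ] F [-0.3 -0.7 -0.1] gap 0.08731367736948172 gf 0.0 j [-0.3   0.37 -0.05  1.54  0.02  1.22 -2.63]
scene 0.11 240 x,y 3/97% [[0.6265, 0.1518], [0.6437, 0.1924]]
scene 0.125 259 x,y 3/97% [[0.6261, 0.152], [0.6435, 0.193]]
scene 0.14 279 x,y 3/97% [[0.6253, 0.1522], [0.6436, 0.1926]]
scene 0.155 257 x,y 3/97% [[0.6269, 0.1523], [0.6436, 0.1923]]
scene 0.17 634 x,y 3/97% [[0.6039, 0.153], [0.6433, 0.1916]]
 plate z 0.09485532066505309 jar top 0.17974282698494295
side 0.11 262 x,y 3/97% [[0.5978, 0.1737], [0.6366, 0.1941]]
side 0.125 290 x,y 3/97% [[0.5977, 0.1739], [0.6377, 0.1941]]
side 0.14 310 x,y 3/97% [[0.5982, 0.1704], [0.6381, 0.1935]]
side 0.155 289 x,y 3/97% [[0.598, 0.1732], [0.6367, 0.1937]]
side 0.17 715 x,y 3/97% [[0.5992, 0.1535], [0.638, 0.1932]]
 plate z 0.0938254314998398 jar top 0.17868869658994688
```

The jar stands upright on the plate, roughly 8 mm off-centre at most. Next is the lever: half-turn the gripper and go above the bar.

```bash
python3 -m inch '1 0 0 0 1; 1 0 0 0 1; 1 0 0 0 1; 1 -0.05 0.02 0 1; 1 -0.15 0.06 0 1; 1 -0.25 0.1 0 1; 1 -0.35 0.14 0 1; 1 -0.405 0.161 0 1; 1 -0.405 0.161 0 1; 1 -0.405 0.161 0 1'; python3 -m inch '1 0 0 0 0.805; 1 0 0 0 0.805; 1 0 0 -0.05 0.805; 1 0 0 -0.1 0.805; 1 0 0 -0.15 0.805; 1 0 0 -0.15 0.805; 1 0 0 -0.15 0.805; 1 0 0 -0.15 0.805; 1 0 0 -0.15 0.805'
python3 - <<'E'
from g import *
p=st()
for n in("scene","side","wrist"):
    s=snap(n);P=cloud(s).reshape(-1,3);v=s["color"].reshape(-1,3).max(1)
    if n=="wrist":cv2.imwrite("pics/w2.png",s["color"])
    k=(v<60)&(np.linalg.norm(P[:,:2]-[.456,.2385],axis=1)<.05)&(P[:,2]>.03)&(P[:,2]<.1);q=P[k]
    if k.sum()>20: print(n,k.sum(),cv2.minAreaRect((q[:,:2]*1000).astype(np.float32)),np.percentile(q[:,2],[50,95]))
E
```

```text
t: 26.38
eef_pos: [0.4539, 0.2373, 0.3023]
tool_rot: [0.0, 0.906, 0.422, -0.001]
force: [0.3, -0.6, 0.3]
finger_gap: 0.0872
grip_force: 0.0
t: 27.5
eef_pos: [0.4546, 0.2375, 0.2431]
tool_rot: [-0.0, 0.483, 0.876, -0.0]
force: [-0.2, -0.1, -0.7]
finger_gap: 0.087
grip_force: 0.0
t27.5 tcp [0.4546 0.2375 0.2431] l,w 0.3029 -0.4152 ydir deg 32.3 z [-0.001 -0.    -1.   ] F [-0.2 -0.1 -0.7] gap 0.08703105226714514 gf 0.0 j [-0.09  0.26 -0.56  1.89  0.16  1.04 -0.15]
scene 305 ((460.0283203125, 235.74569702148438), (17.18865966796875, 76.88619232177734), 29.40865707397461) [0.05498251 0.05807352]
side 596 ((455.60406494140625, 237.64894104003906), (15.303698539733887, 74.2686538696289), 33.75106430053711) [0.05499475 0.05746935]
wrist 1578 ((454.10882568359375, 236.06243896484375), (15.589099884033203, 74.48875427246094), 33.1170768737793) [0.05672705 0.05854504]
```

View pics/w2.png

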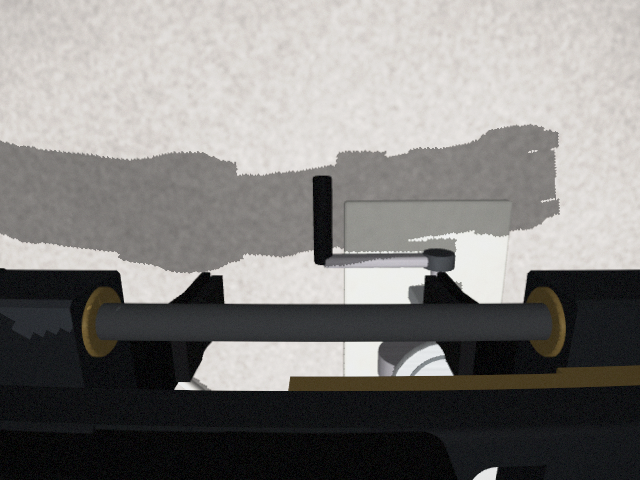

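The wrist view shows the bar at (322,220), level, with the arm at (375,260) joining the axle hub at (440,260). I'll descend and grip the bar.

```bash
python3 -m inch '1 -0.009 0.0175 -0.12 0; 1 -0.009 0.0175 -0.24 0; 1 -0.009 0.0175 -0.36 0; 1 -0.009 0.0175 -0.4675 0; 1 -0.009 0.0175 -0.4675 0; 0 -0.009 0.0175 -0.4675 0; 0 -0.009 0.0175 -0.4675 0; 0 -0.009 0.0175 -0.4675 0; 0 -0.009 0.0175 -0.4675 0; 0 -0.009 0.0175 -0.4675 0' 25; python3 -m inch '0 0 0 0 0; 0 0 0 0 0; 0 0 0 0 0'; python3 -c "
from g import *
st()"
```

```text
t: 28.9
eef_pos: [0.4511, 0.2448, 0.0569]
tool_rot: [0.0, 0.481, 0.877, 0.0]
force: [0.1, 0.1, -0.2]
finger_gap: 0.0454
grip_force: 0.0
t: 29.28
eef_pos: [0.4496, 0.2439, 0.0562]
tool_rot: [-0.001, 0.481, 0.876, -0.002]
force: [-1.3, -1.5, 4.4]
finger_gap: 0.0151
grip_force: 25.4
t29.3 tcp [0.4496 0.2439 0.0562] l,w 0.3046 -0.4232 ydir deg 32.4 z [-0.003 -0.002 -1.   ] F [-1.3 -1.5  4.4] gap 0.015115284372322074 gf 25.411814153194427 j [-0.21  0.51 -0.46  2.06  0.37  0.65 -0.36]
```

Gripped (gap 15 mm). Now I'll lift along the arc in 0.1–0.2 rad rows.

```bash
python3 -m inch '0 0.001 0.0007 0.025 0; 0 0.0042 0.0027 0.0497 0; 0 0.0094 0.006 0.0739 0; 0 0.0166 0.0106 0.0974 0; 0 0.0258 0.0164 0.12 0; 0 0.0368 0.0234 0.1412 0; 0 0.0496 0.0316 0.161 0; 0 0.0639 0.0407 0.1793 0; 0 0.0639 0.0407 0.1793 0'; python3 -c "
from g import *
st()"; python3 pj.py | grep plate
```

```text
t: 30.4
eef_pos: [0.4716, 0.2581, 0.1286]
tool_rot: [-0.003, 0.481, 0.876, -0.006]
force: [-14.7, -8.0, 10.4]
finger_gap: 0.0154
grip_force: 25.0
t30.4 tcp [0.4716 0.2581 0.1286] l,w 0.3296 -0.4156 ydir deg 32.4 z [-0.011 -0.009 -1.   ] F [-14.7  -8.   10.4] gap 0.015400807104258897 gf 24.987665712833405 j [-0.17  0.44 -0.52  1.95  0.29  0.84 -0.28]
 plate z 0.10454706609451714 jar top 0.1959328927875214
 plate z 0.10391708618648826 jar top 0.19485504531355138
```

```bash
python3 -m inch '0 0.0074 0.0047 0.0165 0; 0 0.0246 0.0156 0.0311 0; 0 0.0429 0.0273 0.0435 0; 0 0.0621 0.0395 0.0537 0; 0 0.0821 0.0523 0.0616 0; 0 0.1026 0.0654 0.0671 0; 0 0.1236 0.0787 0.0701 0; 0 0.1385 0.088 0.0707 0; 0 0.1385 0.088 0.0707 0; 0 0.1385 0.088 0.0707 0'; python3 -c "
from g import *
st()
a=np.deg2rad(32.5);X=np.array([np.cos(a),np.sin(a)]);Y=np.array([-np.sin(a),np.cos(a)])
for n in('scene','side'):
    s=snap(n);P=cloud(s).reshape(-1,3);c=s['color'].reshape(-1,3).astype(int);d=P[:,:2]-[.614,.177];x=d@X;y=d@Y
    k=(y>.09)&(y<.115)&(abs(x)<.06)&(P[:,2]>.06)&(P[:,2]<.16)&(c.max(1)>70)
    for zi in (.07,.085,.1,.115,.13,.145):
        m=k&(abs(P[:,2]-zi)<.006)
        if m.sum()>5: print(n,zi,m.sum(),'x',np.percentile(x[m],[5,50,95]).round(4),'y',np.median(y[m]).round(4))
"; sed -i 's/<.008)&(r<.045)/<.034)\&(P[:,2]>.09)\&(r<.045)/;s/P\[:,2\]<.215/P[:,2]<.235/' pj.py; python3 pj.py
```

```text
t: 31.75
eef_pos: [0.5319, 0.297, 0.1585]
tool_rot: [0.0, 0.481, 0.877, 0.001]
force: [-5.2, -1.7, 5.7]
finger_gap: 0.0152
grip_force: 25.0
t31.8 tcp [0.5319 0.297  0.1585] l,w 0.3982 -0.3943 ydir deg 32.5 z [ 0.001  0.001 -1.   ] F [-5.2 -1.7  5.7] gap 0.015162722831317721 gf 25.008469820022583 j [-0.2   0.5  -0.51  1.77  0.29  0.95 -0.26]
scene 0.07 39 x [-0.0063  0.0056  0.0072] y 0.0972
scene 0.085 44 x [-0.0078  0.0052  0.0065] y 0.0968
scene 0.1 49 x [-0.008   0.0045  0.0067] y 0.0967
scene 0.115 48 x [-0.0071  0.0045  0.0063] y 0.097
scene 0.13 45 x [-0.0077  0.0045  0.0063] y 0.0972
scene 0.145 52 x [-0.0084  0.0029  0.0057] y 0.0966
side 0.07 68 x [-0.0068 -0.0003  0.005 ] y 0.1048
side 0.085 56 x [-0.0033  0.0022  0.0049] y 0.1046
side 0.1 34 x [0.0012 0.0032 0.0046] y 0.1044
side 0.115 14 x [0.0013 0.0027 0.0041] y 0.1041
t31.9 tcp [0.5319 0.297  0.1585] l,w 0.3982 -0.3943 ydir deg 32.5 z [ 0.001  0.001 -1.   ] F [-4.2 -1.1  6.1] gap 0.014766849086594577 gf 25.00873625278473 j [-0.2   0.5  -0.51  1.77  0.29  0.95 -0.26]
scene 0.11 419 x,y 3/97% [[0.5922, 0.1459], [0.6448, 0.2085]]
scene 0.125 240 x,y 3/97% [[0.6275, 0.1528], [0.6436, 0.1923]]
scene 0.14 266 x,y 3/97% [[0.6272, 0.1522], [0.6442, 0.1927]]
scene 0.155 292 x,y 3/97% [[0.6257, 0.1518], [0.644, 0.1929]]
scene 0.17 368 x,y 3/97% [[0.6262, 0.1524], [0.6434, 0.1921]]
 plate z 0.12082434878406123 jar top 0.20566940816295085
side 0.11 73 x,y 3/97% [[0.6059, 0.1687], [0.646, 0.2104]]
side 0.125 23 x,y 3/97% [[0.6145, 0.1775], [0.6405, 0.1942]]
side 0.14 159 x,y 3/97% [[0.5975, 0.1716], [0.6385, 0.1941]]
side 0.155 321 x,y 3/97% [[0.5978, 0.1731], [0.6372, 0.1937]]
side 0.17 409 x,y 3/97% [[0.5982, 0.1733], [0.6368, 0.1936]]
 plate z 0.12014937109666501 jar top 0.20491742626800646
```

```bash
python3 -m inch '0 0 0 0 0; 0 0 0 0 0; 0 0 0 0 0; 0 0 0 0 0; 0 0 0 0 0; 0 0 0 0 0'; python3 -c "
from g import *
st(); print(robot.sign_off())"
```

```text
t: 32.7
eef_pos: [0.5319, 0.297, 0.1584]
tool_rot: [0.0, 0.481, 0.877, 0.001]
force: [-3.5, -1.1, 6.2]
finger_gap: 0.0153
grip_force: 25.0
t32.7 tcp [0.5319 0.297  0.1584] l,w 0.3982 -0.3943 ydir deg 32.5 z [ 0.001  0.001 -1.   ] F [-3.5 -1.1  6.2] gap 0.01525174544535457 gf 25.008601248264313 j [-0.2   0.5  -0.51  1.77  0.29  0.95 -0.26]
the job is handed in; nothing more can be done
None
```

I handed the job in at 32.7 s: I tipped the jar cap-down and stood it upright on the plate (measured about 8 mm off centre), then held the lever upright (about 1.54 rad) with the plate at about 121 mm; sign-off returned no verdict, and I did not re-measure the flask, pot or pen at the end.

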